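# Index the cell tester and probe the third cell

### The arm

A 7-joint arm with a two-finger parallel gripper is mounted at the origin on the work surface. World frame = base frame: x ahead of the robot, y to its left, z up, the work surface at z = 0. Lengths are in m, angles in rad, forces in N, time in s.
With the tool pointing down it reaches from about 0.425 to 0.875 m from the base axis. Payload 4.7 kg.
Tool frame: the origin (TCP) lies midway between the tips of the shut fingers; the grasp point (between the pads) lies 19 mm behind it; z points along the fingers, y is the line along which they close (so a half turn about z gives the same grasp; the last joint's range is limited). The gripper opens to 87 mm and grips with 3 to 60 N. Pads are 19 mm wide; open, the fingers measure 117 mm over their backs; the gripper's body (75 mm by 190 mm) begins 51 mm behind the grasp point.
Start: joints at [-1.204, 0.321, -0.07, 1.45, 0.023, 1.371, -0.057], TCP at [0.225, 0.61, 0.223] pointing down, gripper open.
Joint ranges: [-2.86, 2.86], [-0.3, 2.09], [-1.38, 1.24], [0.06, 2.45], [-1.56, 4.7], [0.09, 2.05], [-2.69, 2.69]. Speed limits (rad/s): [2.57, 2.57, 3.14, 3.14, 3.14, 3.14, 3.14].

### API

Orientations are given as a rotation vector (axis times angle).
In Python, from bench import ctrl, vision, get_state gives the robot as it stands (ctrl), with the cameras (vision) and the readings as plain functions.
- The arm moves only by the tool run_rows, called after "Request:" in YAML: its name, and indented under it one key for each argument. Schema: {"type":"object","properties":{"increments":{"type":"array","items":{"type":"number"},"minItems":5,"maxItems":100},"force":{"type":"number"},"only":{"type":"string"},"quiet":{"type":"boolean"},"lines":{"type":"string"}},"required":["increments"],"additionalProperties":false}. increments is one flat list of numbers that holds 1 to 20 rows one after another, with no inner brackets; each row has 5 numbers: dx, dy, dz in cm, then a turn about the tool's z in units of 0.05 rad, then the opening from 0.0 (shut) to 1.0 (fully open); each row is the pose to reach, as a shift and turn from the pose commanded when the call began, along the tool's axes at that moment; what a row does not reach only later rows make up. A row lasts 1/10 s, in which the tool goes at most 0.05 m and 0.15 rad, less where a joint would pass 70% of its speed; a pose out of reach is approached as far as the arm can. The fingers move at their own pace and stop on an object; force is the grip in N (left out, the last holds). Time passes only in rows, so rows that do not move let the fingers close. The tool returns the time, the measured TCP pose, the force, the opening and the grip force at its end. only (a regular expression) keeps the lines of the reply that match it, lines (a string "A,B") keeps lines A to B, and quiet returns only ok. Input that does not fit is refused with a message, and nothing moves.
- get_state(): the state, without advancing time (a new reading comes with each control period).
- vision.get_image(name): name is "scene" or "top"; returns the picture (384x512x3 uint8, red, green, blue); there is no depth.
- vision.camera_model(name): a dict with "vertical_fov" (degrees; the focal length in pixels is half the picture's height over the tangent of half this angle, whatever the lens; pixels are square), "cx", "cy" (the principal point, pixels), "rvec" (rotation vector, rad) and "tvec" (3), from world to camera coordinates, as OpenCV has them. Camera axes: x right, y down, z forward; pixel columns grow to the right and rows downward; lengths in m; the calibration is good to about 2 mm. A picture is of the moment at which its call begins. camera_model takes no time and is no camera call.
- ctrl.close_job(): hands the job in; it is judged then, once.
The state is a dict: "time": time; "joint_positions": joint angles; "qd": joint speeds; "joint_torque": joint torques, N m; "position": TCP position; "tool_rot": TCP orientation; "ft_force": force on the tool from outside, world axes, zero at the start; "torque": the same for the moment, N m; "grip_width": opening from 0.0 (shut) to 1.0 (fully open); "grip_force": force on a finger pad.
Only numpy, scipy, OpenCV 4.12 (cv2) and the standard library are available. Lean on these libraries where they do the work, as an engineer would, in place of code of your own. Each camera call takes 0.05 s, during which the arm holds its last target. There are 200 camera calls.

### The job

On the cell tester, turn the carousel anticlockwise (seen from above) click by click until the third cell, counted clockwise from the empty cup, has clicked into place under the probe; never run past it and do not force the carousel. Let the carousel go, then press the probe's cap down gently until the tip bears on that cell with about 10 N (never near 20 N), hold it there for a second and let the cap come all the way back up. Leave the other things on the bench where they are.

Things in the scene. Friction and masses are not known exactly. Their poses are not given: they have to be found in the camera images.
- tester: the cell tester's fixed aluminium base, a disc 216 mm across and 12 mm thick, with a short tab on its own +y side that carries the probe's post; origin on the bench at the carousel's vertical turning axis, z up. It is fixed to the bench; its yaw varies by 0.35 rad either way
- beam_top (a point): middle of the top of the fixed level arm that holds the probe over the carousel: 28 mm wide, underside 118 mm and top 134 mm above the bench, reaching along the tester's y from 36 to 154 mm from the axis; its dark steel post (30 by 24 mm) stands 142 mm from the axis
- probe_place (a point): point on the probe's line, 55 mm from the axis along the tester's +y, 90 mm above the bench: where a cell's top nominally is when it is under the probe. Each cell really stands up to 5 mm higher or lower than that; the cells' heights are not reported
- carousel: grey disc, 206 mm across, upper face 36 mm above the bench, turning on the tester's axis; origin on that axis 14 mm above the bench, its x axis points to the empty cup, z up. Eight black cups (25 mm across) stand every 45 degrees at 55 mm from the axis; seven hold an upright round cell 18 mm across. It starts at rest, in a click or between two, 1.5 to 3.2 clicks short of the right one
- empty_cup (a point): the centre of the empty cup's rim, 55 mm from the axis, 58 mm above the bench. On the right click it stands 135 degrees anticlockwise (seen from above) of the probe's direction
- peg (a point): top of one of eight upright finger pegs for turning the carousel, 10 mm across, 98 mm above the bench (62 mm above the disc; push near the top to clear the cells), 93 mm from the axis, midway between the cups' directions; this one is 22.5 degrees anticlockwise of the empty cup. A push or knock of more than 20 N counts as forcing
- hub (a point): top of the carousel's hub, 52 mm above the bench. A spring roller drops into a notch (a click) every 45 degrees, each with a cup exactly under the probe. Between notches it has a drag of about 1 N at a peg; within about 4 degrees of a notch it is pulled in; leaving a notch takes about 5 N at a peg, fading to the drag over 4 degrees. An end stop bars going round the other way
- probe: the probe: a black round cap, 32 mm across and 10 mm thick, on a 10 mm upright steel stem through the arm, with a brass tip 8 mm across below; origin on the stem's axis near the tip's underside (103 mm above the bench when up), z up. The cell should get 5 to 15 N from the tip for over half a second, and is damaged above 18 N
- cap_top (a point): centre of the cap's upper face, 172 mm above the bench when up; moves down with the cap by up to 28 mm against a return spring, 3.2 N at the top and 0.07 N more per mm
- stem (a point): lower end of the stem, at the tip. Once the tip touches a cell it gives way upwards at 3 N per mm for up to 8 mm, then is solid: the push felt at the cap is the return spring (about 4 N) plus the force on the cell
- shell: bystander: open black plastic housing half, 250 by 105 by 45 mm, lying open side up; origin under its centre
- pack: bystander: black battery pack, 130 by 85 by 56 mm, with a yellow connector at one end; origin under its centre
- board: bystander: blue circuit board with metal shields, 85 by 85 by 13 mm; origin under its centre

How it is judged:
By the outcome, as a careful person would: the job done as asked, in the order asked, and still so for the second after the job is handed in, with the robot touching nothing.
It also fails if it takes over 70 s, if anything falls off the work surface, if the arm or the gripper's body presses on something with over 40 N, if the wrist force passes 120 N, or if a joint passes its speed limit or range.

## Working session

There is one attempt and no reset: what is moved stays moved. The work goes in short steps, Python scripts to look and compute and a tool call to move; the robot and the scene stay as the last step left them, time stands still between calls to the robot, and variables do not carry over. Pictures are saved under pics/ and viewed, at most 10 in all, crops included, and the job is handed in when it is done.

```bash
ls; mkdir -p pics; python3 - <<'E'
from bench import ctrl, vision, get_state
import cv2,numpy as np
for n in("scene","top"):
    im=vision.get_image(n);cv2.imwrite(f"pics/{n}0.png",im[:,:,::-1]);m=vision.camera_model(n);print(n,m)
s=get_state();print(s["time"],s["position"],s["tool_rot"],s["ft_force"],s["grip_width"])
a=cv2.imread("pics/scene0.png");b=cv2.imread("pics/top0.png")
cv2.imwrite("pics/both0.png",cv2.resize(np.vstack([a,b]),None,fx=.78,fy=.78))
E
```

```text
bench.py
pics
scene {'vertical_fov': 56.66280531421059, 'cx': 247.92270785769432, 'cy': 188.162742700703, 'rvec': array([ 2.31595972,  0.88429602, -0.33136064]), 'tvec': array([-0.37961677, -0.19489846,  1.2953127 ])}
top {'vertical_fov': 52.43330437607625, 'cx': 261.18382115039384, 'cy': 195.33960768813338, 'rvec': array([ 2.16452672, -2.12479018,  0.21393782]), 'tvec': array([-0.05335198,  0.53698566,  1.16176658])}
0.1 [0.22444221 0.60947835 0.22155878] [-5.51094805e-01 -3.09265026e+00  2.72167488e-03] [ 0.11807651 -0.16011724  0.5585052 ] 0.9990056409647757
```

View pics/scene0.png

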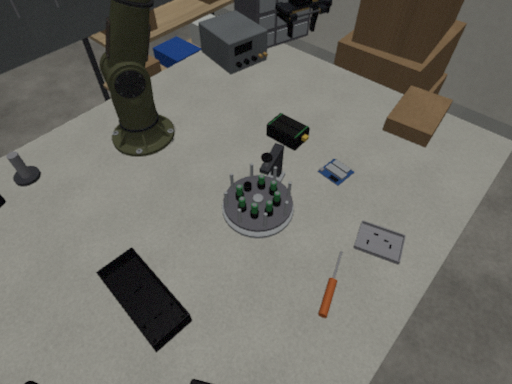

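View pics/top0.png

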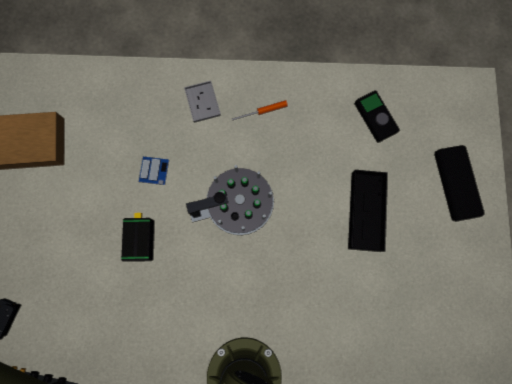

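The two views show the tester near scene (258,203) and top (239,201), with its probe arm at scene (272,160) and top (207,204). Next I'll crop both and project the geometry.

```bash
cat > h.py <<'E'
import cv2,numpy as np
from bench import ctrl, vision, get_state
def cam(n):
    m=vision.camera_model(n);f=192/np.tan(np.radians(m["vertical_fov"]/2))
    return np.array([[f,0,m["cx"]],[0,f,m["cy"]],[0,0,1]]),m["rvec"],m["tvec"]
def proj(n,P):
    K,r,t=cam(n);return cv2.projectPoints(np.array(P,float).reshape(-1,3),r,t,K,None)[0].reshape(-1,2)
def ray(n,uv,z):
    K,r,t=cam(n);R=cv2.Rodrigues(r)[0];c=-R.T@t
    d=R.T@np.linalg.inv(K)@np.array([uv[0],uv[1],1.]);return c+d*(z-c[2])/d[2]
def tri(a,b):
    P=[]
    for n in("scene","top"):
        K,r,t=cam(n);P.append(K@np.c_[cv2.Rodrigues(r)[0],t])
    X=cv2.triangulatePoints(P[0],P[1],np.array(a,float).reshape(2,1),np.array(b,float).reshape(2,1))[:,0];return X[:3]/X[3]
def crop(n,im,box,k):
    x,y,w,h=box;return cv2.resize(im[y:y+h,x:x+w],None,fx=k,fy=k,interpolation=cv2.INTER_CUBIC)
E
python3 - <<'E'
from h import *
a=cv2.imread("pics/scene0.png");b=cv2.imread("pics/top0.png")
cv2.imwrite("pics/c0.png",np.hstack([crop("s",a,(213,140,90,100),4.4),crop("t",b,(182,156,100,100),4)[:400] if 0 else cv2.resize(b[156:256,185:275],(396,440),interpolation=cv2.INTER_CUBIC)]))
for n in("scene","top"):print(n,-cv2.Rodrigues(cam(n)[1])[0].T@cam(n)[2])
E
```

```text
scene [ 0.94165303 -0.46583521  0.86960705]
top [ 0.33205164 -0.01153647  1.23713792]
```

View pics/c0.png

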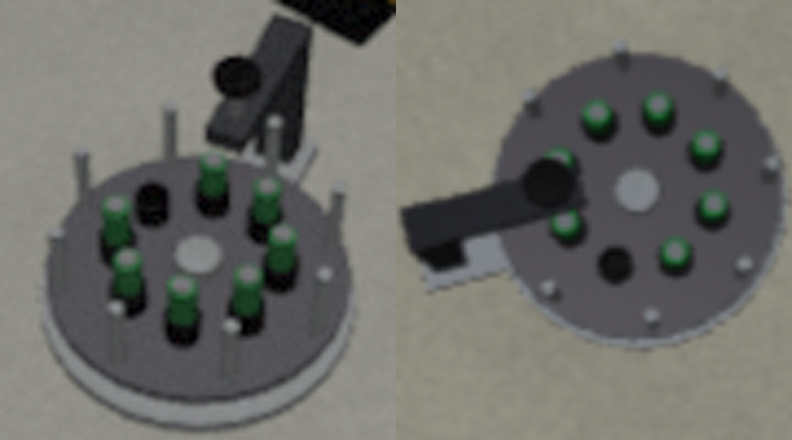

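The crop shows the hub at crop (198,254) in scene and (637,190) in top. The cap is at (237,76) / (548,182) and the empty cup at (152,193) / (615,265). Seven pegs are visible in the top view.

```bash
python3 - <<'E'
from h import *
S=lambda u,v:np.array([213+(u+.5)/4.4-.5,140+(v+.5)/4.4-.5]);T=lambda u,v:np.array([185+(u-396+.5)/4.4-.5,156+(v+.5)/4.4-.5])
hub=tri(S(198,254),T(637,190));cap=tri(S(237,76),T(548,182));cup=tri(S(152,190),T(615,265))
print("hub",hub,ray("top",T(637,190),.052),ray("scene",S(198,254),.052));print("cap",cap,ray("top",T(548,182),.172),ray("scene",S(237,76),.172));print("cup",cup,ray("top",T(615,265),.058),ray("scene",S(152,190),.058))
P=np.array([ray("top",T(*p),.098)[:2] for p in[(621,45),(721,75),(771,162),(744,263),(651,315),(548,288),(530,97)]])
Q=np.array([ray("scene",S(*p),.098)[:2] for p in[(170,106),(82,155),(55,233),(116,307),(231,326),(325,273),(338,190),(274,121)]])
for A in(P,Q):
    # circle fit
    x=np.linalg.lstsq(np.c_[2*A,np.ones(len(A))],(A**2).sum(1),rcond=None)[0];c=x[:2];print("centre",c,np.sqrt(x[2]+c@c))
    a=np.degrees(np.arctan2(*(A-c).T[::-1]));print(np.round(a),"mod45",np.degrees(np.angle(np.exp(8j*np.radians(a)).mean()))/8)
    print("probe dir",np.degrees(np.arctan2(*(cap[:2]-c)[::-1])),np.linalg.norm(cap[:2]-c),"cup dir",np.degrees(np.arctan2(*(cup[:2]-c)[::-1])))
E
```

```text
hub [0.52572139 0.02452752 0.05078389] [0.52477075 0.02363491 0.052     ] [0.52712194 0.02492553 0.052     ]
cap [0.51058499 0.0771484  0.16823311] [0.50918241 0.07599744 0.172     ] [0.51364881 0.07539288 0.172     ]
cup [0.47160865 0.03831199 0.06198833] [0.47105813 0.03728015 0.058     ] [0.47037238 0.04236312 0.058     ]
centre [0.52457528 0.02354054] 0.0923742599012679
[   7.  -38.  -81. -127. -172.  143.   53.] mod45 7.937377256020808
probe dir 104.62650567375789 0.055403347851809545 cup dir 164.4171571633011
centre [0.52757527 0.02478654] 0.09245723601250384
[ 143. -170. -127.  -82.  -37.    8.   52.   98.] mod45 8.213728193190112
probe dir 107.97711826403311 0.05504938355276617 cup dir 166.41382742768525
```

```bash
cat >> h.py <<'E'
C=np.array([.526,.0242])
def rel(x,y,z,phi):
    "shift and turn in tool axes from the present pose; phi = world angle of tool y, deg"
    s=get_state();R=cv2.Rodrigues(np.array(s["tool_rot"]))[0]
    d=R.T@(np.array([x,y,z])-s["position"]);p0=np.degrees(np.arctan2(R[1,1],R[0,1]))
    t=-(phi-p0);t=(t+90)%180-90;return np.round(np.r_[d,np.radians(t)],4)
def arc(a,z,r=.093):
    return rel(C[0]+r*np.cos(np.radians(a)),C[1]+r*np.sin(np.radians(a)),z,a+90)
E
python3 - <<'E'
from h import *
print(rel(.45,.25,.223,16));print(rel(.470,-.05,.2,-37),rel(.47,-.05,.2,50))
E
```

```text
[-0.3358 -0.2594 -0.001   0.9389]
[-0.4582 -0.534   0.0225 -1.2777] [-0.4582 -0.534   0.0225  0.3454]
```

Careful with the scale: shifts go in cm and turns go in units of 0.05 rad. That gives: -0.534 m is -53.4, -0.458 m is -45.8, 1.86 rad is 37.2.

Request:
run_rows:
  increments: [-33.6, -26, 0, 18.8, 0.25, -33.6, -26, 0, 18.8, 0.25, -33.6, -26, 0, 18.8, 0.25, -33.6, -26, 0, 18.8, 0.25, -33.6, -26, 0, 18.8, 0.25, -33.6, -26, 0, 18.8, 0.25, -33.6, -26, 0, 18.8, 0.25, -33.6, -26, 0, 18.8, 0.25, -33.6, -26, 0, 18.8, 0.25, -45.8, -53.4, 1, 37.2, 0.25, -45.8, -53.4, 1, 37.2, 0.25, -45.8, -53.4, 1, 37.2, 0.25, -45.8, -53.4, 1, 37.2, 0.25, -45.8, -53.4, 1, 37.2, 0.25, -45.8, -53.4, 1, 37.2, 0.25, -45.8, -53.4, 1, 37.2, 0.25, -45.8, -53.4, 1, 37.2, 0.25, -45.8, -53.4, 1, 37.2, 0.25]
  force: 5

```text
time: 1.9
position: [0.4698, -0.048, 0.2123]
tool_rot: [-2.806, -1.411, 0.0]
ft_force: [-0.7, 1.0, -0.3]
grip_width: 0.253
grip_force: 0.0
```

```bash
python3 -c "
from h import *
print(arc(-126.9,.15),arc(-126.9,.082),get_state()['joint_positions'])"
```

```text
[-0.0015  0.0017  0.0623  0.0049] [-0.0015  0.0017  0.1303  0.0049] [-0.5457242  -0.08301194  0.56699684  1.90580907  0.04562035  1.3066535
 -0.63135221]
```

Request:
run_rows:
  increments: [-0.15, 0.17, 4, 0.1, 0.25, -0.15, 0.17, 8, 0.1, 0.25, -0.15, 0.17, 10.3, 0.1, 0.25, -0.15, 0.17, 10.3, 0.1, 0.25, -0.15, 0.17, 10.3, 0.1, 0.25]

```text
time: 2.4
position: [0.4706, -0.0504, 0.1099]
tool_rot: [2.81, 1.404, -0.0]
ft_force: [-0.2, 0.1, 1.1]
grip_width: 0.251
grip_force: 0.0
```

```bash
python3 - <<'E'
from h import *
a=vision.get_image("scene")[:,:,::-1];b=vision.get_image("top")[:,:,::-1]
cv2.imwrite("pics/c1.png",np.hstack([cv2.resize(a[130:250,200:310],(396,432),interpolation=2),cv2.resize(b[156:276,185:295],(396,432),interpolation=2)]))
print(arc(-126.9,.082))
E
```

```text
[-0.0005 -0.0018  0.0292 -0.0012]
```

View pics/c1.png

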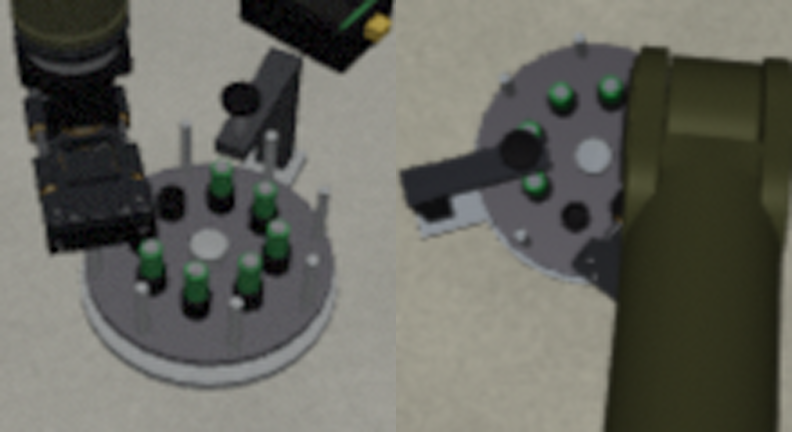

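The arm hides the peg itself, but both fingers sit over the expected rim spot, at scene crop (100,240). I'll lower gently and watch the force.

Scaled: 0.017 m is 1.7, 0.014 m is 1.4.

Request:
run_rows:
  increments: [-0.05, -0.18, 0.4, 0, 0.25, -0.05, -0.18, 0.8, 0, 0.25, -0.05, -0.18, 1.1, 0, 0.25, -0.05, -0.18, 1.4, 0, 0.25, -0.05, -0.18, 1.7, 0, 0.25]

```text
time: 3.0
position: [0.4686, -0.0509, 0.0923]
tool_rot: [-2.812, -1.4, -0.0]
ft_force: [-0.9, 0.2, -0.7]
grip_width: 0.248
grip_force: 0.0
```

Request:
run_rows:
  increments: [0, 0, 0.3, 0, 0.25, 0, 0, 0.6, 0, 0.25, 0, 0, 0.9, 0, 0.25, 0, 0, 1.15, 0, 0.25, 0, 0, 1.15, 0, 0.25]

```text
time: 3.5
position: [0.4683, -0.0509, 0.0806]
tool_rot: [-2.812, -1.4, 0.001]
ft_force: [0.5, -0.3, 0.7]
grip_width: 0.251
grip_force: 0.0
```

```bash
python3 -c "
from h import *
for a in(-126.9,-124,-121,-118,-115,-110,-105):print(a,arc(a,.082))"
```

```text
-126.9 [ 0.0017  0.001  -0.0014 -0.003 ]
-124 [ 0.0018  0.0057 -0.0014 -0.0536]
-121 [ 0.0022  0.0106 -0.0014 -0.1059]
-118 [ 0.0028  0.0154 -0.0014 -0.1583]
-115 [ 0.0037  0.0202 -0.0014 -0.2107]
-110 [ 0.0058  0.028  -0.0014 -0.2979]
-105 [ 0.0085  0.0357 -0.0014 -0.3852]
```

Request:
run_rows:
  increments: [0.16, 0.2, 0, -0.4, 0.25, 0.17, 0.4, 0, -0.8, 0.25, 0.18, 0.6, 0, -1.2, 0.25, 0.2, 0.8, 0, -1.6, 0.25, 0.22, 1, 0, -2, 0.25]

```text
time: 4.0
position: [0.4781, -0.0551, 0.0811]
tool_rot: [-2.737, -1.541, -0.0]
ft_force: [-0.4, -0.4, -0.5]
grip_width: 0.25
grip_force: 0.2
```

Request:
run_rows:
  increments: [0.02, 0.2, 0, -0.4, 0.25, 0.05, 0.4, 0, -0.8, 0.25, 0.09, 0.6, 0, -1.3, 0.25, 0.13, 0.8, 0, -1.7, 0.25, 0.17, 1, 0, -2.2, 0.25]

```text
time: 4.5
position: [0.4874, -0.0592, 0.0809]
tool_rot: [2.649, 1.689, -0.0]
ft_force: [-2.4, -0.5, -0.8]
grip_width: 0.253
grip_force: 1.1
```

```bash
python3 - <<'E'
from h import *
a=vision.get_image("scene")[:,:,::-1]
cv2.imwrite("pics/s2.png",a)
cv2.imwrite("pics/c2.png",cv2.resize(a[130:250,200:310],(550,600),interpolation=2))
for a in(-115,-112,-109,-106,-103,-100,-97,-94):print(a,arc(a,.081))
E
```

```text
-115 [-0.0012 -0.0006 -0.      0.0021]
-112 [-0.0011  0.0043 -0.     -0.0503]
-109 [-0.0007  0.0091 -0.     -0.1027]
-106 [-1.00e-04  1.40e-02 -0.00e+00 -1.55e-01]
-103 [ 0.0008  0.0187 -0.     -0.2074]
-100 [ 0.0019  0.0235 -0.     -0.2597]
-97 [ 0.0033  0.0281 -0.     -0.3121]
-94 [ 0.0049  0.0327 -0.     -0.3645]
```

View pics/c2.png

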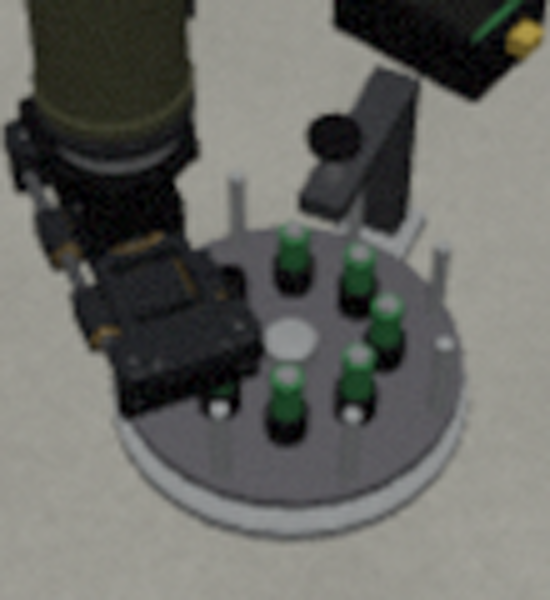

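The carousel is turning with a push of about 2 N, and pegs are visible at crop (220,409) and (353,414). I'll continue towards the first click.

```bash
python3 -c "
from h import *
for p in((220,409),(353,414)):
    q=ray('scene',(200+p[0]/5-.4,130+p[1]/5-.4),.098)[:2]-[.5276,.0248];print(np.degrees(np.arctan2(q[1],q[0])))"
```

```text
-73.49633371152929
-28.260730669806932
```

Request:
run_rows:
  increments: [-0.11, 0.25, 0, -0.6, 0.25, -0.1, 0.45, 0, -1, 0.25, -0.08, 0.7, 0, -1.6, 0.25, -0.06, 0.9, 0, -2, 0.25, -0.04, 1.15, 0, -2.6, 0.25, -0.01, 1.4, 0, -3.1, 0.25, 0.03, 1.65, 0, -3.6, 0.25, 0.08, 1.87, 0, -4.14, 0.25]

```text
time: 5.35
position: [0.505, -0.0661, 0.0811]
tool_rot: [2.46, 1.954, 0.0]
ft_force: [-0.5, 0.4, 0.4]
grip_width: 0.25
grip_force: 0.3
```

```bash
python3 -c "
from h import *
for a in(-103,-101,-99,-97,-95,-93,-91,-88,-85):print(a,arc(a,.081))"
```

```text
-103 [-0.0003  0.0002  0.0001 -0.0011]
-101 [-0.0002  0.0034  0.0001 -0.036 ]
-99 [-0.0001  0.0067  0.0001 -0.0709]
-97 [ 2.000e-04  9.900e-03  1.000e-04 -1.058e-01]
-95 [ 6.000e-04  1.310e-02  1.000e-04 -1.407e-01]
-93 [ 1.100e-03  1.630e-02  1.000e-04 -1.756e-01]
-91 [ 1.800e-03  1.950e-02  1.000e-04 -2.105e-01]
-88 [ 2.900e-03  2.420e-02  1.000e-04 -2.629e-01]
-85 [ 4.300e-03  2.890e-02  1.000e-04 -3.153e-01]
```

Request:
run_rows:
  increments: [0, 0.2, 0, -0.4, 0.25, -0.01, 0.45, 0, -1, 0.25, 0, 0.7, 0, -1.5, 0.25, 0.02, 1, 0, -2.1, 0.25, 0.04, 1.15, 0, -2.5, 0.25, 0.06, 1.31, 0, -2.8, 0.25, 0.06, 1.31, 0, -2.8, 0.25]

```text
time: 6.05
position: [0.518, -0.0688, 0.0812]
tool_rot: [2.319, 2.119, 0.0]
ft_force: [-0.1, -0.3, 0.4]
grip_width: 0.252
grip_force: 0.0
```

```bash
python3 - <<'E'
from h import *
a=vision.get_image("scene")[:,:,::-1]
cv2.imwrite("pics/c3.png",cv2.resize(a[130:250,200:310],(550,600),interpolation=2))
for a in(-95,-93,-91,-89,-87,-85,-83,-80):print(a,arc(a,.081))
E
```

```text
-95 [ 0.0003  0.0001  0.0001 -0.003 ]
-93 [ 0.0004  0.0033  0.0001 -0.0379]
-91 [ 0.0006  0.0066  0.0002 -0.0729]
-89 [ 0.0009  0.0098  0.0002 -0.1078]
-87 [ 0.0013  0.013   0.0002 -0.1427]
-85 [ 0.0018  0.0162  0.0002 -0.1776]
-83 [ 2.400e-03  1.940e-02  2.000e-04 -2.125e-01]
-80 [ 3.600e-03  2.410e-02  2.000e-04 -2.648e-01]
```

View pics/c3.png

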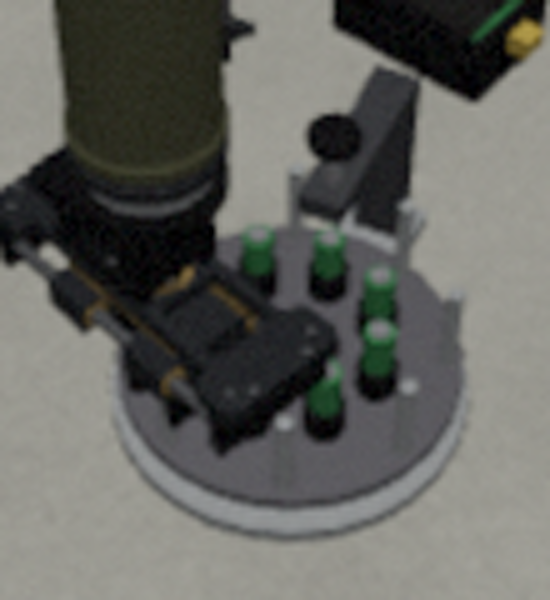

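Pegs are now at crop (285,423) and (409,385) and the force is near zero, so it seems to have dropped into the first click. I'll compute the angle and move on.

```bash
python3 -c "
from h import *
for p in((285,423),(409,385)):
    q=ray('scene',(200+p[0]/5-.4,130+p[1]/5-.4),.098)[:2]-[.5276,.0248];print(np.degrees(np.arctan2(q[1],q[0])))"
```

```text
-51.14935017649446
-5.557363515782234
```

Request:
run_rows:
  increments: [0.03, 0.15, 0, -0.4, 0.25, 0.04, 0.33, 0, -0.76, 0.25, 0.05, 0.5, 0, -1.1, 0.25, 0.06, 0.66, 0, -1.46, 0.25]

```text
time: 6.5
position: [0.5231, -0.0683, 0.0809]
tool_rot: [-2.237, -2.203, 0.003]
ft_force: [-5.3, -0.6, 3.7]
grip_width: 0.252
grip_force: 2.8
```

Request:
run_rows:
  increments: [0.02, 0.16, 0, -0.34, 0.25, 0.04, 0.32, 0, -0.7, 0.25, 0.07, 0.48, 0, -1.04, 0.25, 0.1, 0.64, 0, -1.4, 0.25]

```text
time: 6.9
position: [0.5271, -0.0675, 0.0806]
tool_rot: [-2.156, -2.276, 0.007]
ft_force: [-9.6, 1.1, 8.0]
grip_width: 0.327
grip_force: 5.0
```

```bash
python3 -c "
from h import *
for a in(-87,-84,-81,-78,-75,-72,-69):print(a,arc(a,.081))"
```

```text
-87 [-0.0014  0.0037 -0.0004  0.0018]
-84 [-0.0013  0.0086 -0.0004 -0.0506]
-81 [-0.0009  0.0134 -0.0005 -0.1029]
-78 [-0.0003  0.0182 -0.0005 -0.1553]
-75 [ 0.0006  0.023  -0.0005 -0.2077]
-72 [ 0.0017  0.0278 -0.0006 -0.26  ]
-69 [ 0.0031  0.0324 -0.0006 -0.3124]
```

```bash
python3 - <<'E'
from h import *
a=vision.get_image("scene")[:,:,::-1];b=vision.get_image("top")[:,:,::-1]
cv2.imwrite("pics/c4.png",np.hstack([cv2.resize(a[130:250,200:310],(396,432),interpolation=2),cv2.resize(b[156:276,185:295],(396,432),interpolation=2)]))
s=get_state();print(s["time"],s["ft_force"],s["torque"],s["position"],s["grip_width"],s["grip_force"])
E
```

```text
7.0 [-10.46111799   0.80275015   9.33558741] [ 0.12312337  2.37270289 -0.03222331] [ 0.52718118 -0.06748669  0.08063723] 0.3292985891665408 5.002899616956711
```

View pics/c4.png

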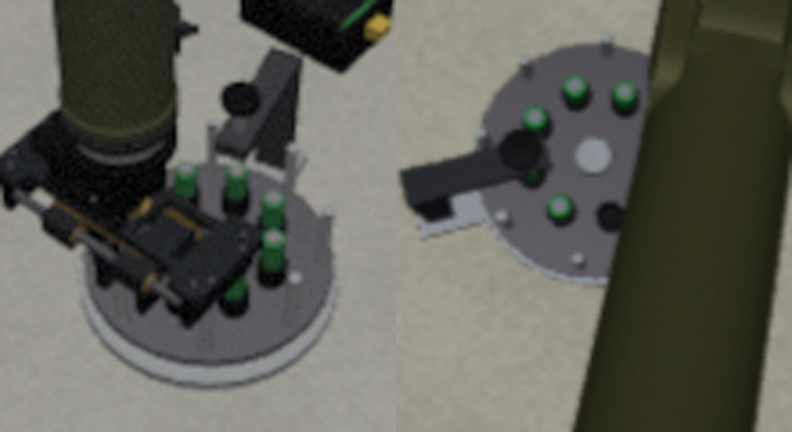

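The carousel is still in the first click, with pegs unchanged at scene crop (295,278). The finger is yielding at the 5 N grip limit, so I'll raise the grip limit modestly, which still caps the push safely.

Request:
run_rows:
  increments: [0, 0, 0, 0, 0.25, 0, 0, 0, 0, 0.25, 0, 0, 0, 0, 0.25]
  force: 6.5

```text
time: 7.3
position: [0.5259, -0.0676, 0.0806]
tool_rot: [-2.155, -2.274, 0.01]
ft_force: [-12.0, 0.4, 11.7]
grip_width: 0.295
grip_force: 6.5
```

```bash
python3 -c "
from h import *
for a in(-90,-89,-87,-85):print(a,arc(a,.081))"
```

```text
-90 [-0.0012  0.0001 -0.0004  0.0533]
-89 [-0.0013  0.0017 -0.0005  0.0359]
-87 [-0.0013  0.0049 -0.0005  0.001 ]
-85 [-0.0013  0.0082 -0.0005 -0.0339]
```

Request:
run_rows:
  increments: [-0.13, -0.3, 0, 0.7, 0.25, -0.13, -0.6, 0, 1.2, 0.25, -0.13, -0.8, 0, 1.8, 0.25, -0.13, -0.8, 0, 1.8, 0.25]

```text
time: 7.7
position: [0.5228, -0.0694, 0.0811]
tool_rot: [2.261, 2.18, 0.001]
ft_force: [-0.7, -0.1, -0.1]
grip_width: 0.249
grip_force: 0.4
```

Request:
run_rows:
  increments: [0, 0, -2, 0, 0.25, 0, 0, -5, 0, 0.25, 0, 0, -9, 0, 0.25, -5, -5, -9, 0, 0.25, -10, -10, -9, 0, 0.25, -10, -15, -9, 0, 0.25, -10, -15, -9, 0, 0.25]

```text
time: 8.4
position: [0.367, -0.1655, 0.1709]
tool_rot: [2.264, 2.178, 0.001]
ft_force: [-0.6, -0.2, -0.1]
grip_width: 0.252
grip_force: 0.0
```

```bash
python3 - <<'E'
from h import *
a=vision.get_image("scene")[:,:,::-1];b=vision.get_image("top")[:,:,::-1]
cv2.imwrite("pics/c5.png",np.hstack([cv2.resize(a[130:250,200:310],(396,432),interpolation=2),cv2.resize(b[156:276,185:295],(396,432),interpolation=2)]))
s=get_state();print(s["joint_positions"],s["position"])
E
```

```text
[-0.34940415 -0.26288979  0.6218333   2.10684719  0.15708971  1.25305808
  0.16622632] [ 0.36619285 -0.16541711  0.17105451]
```

View pics/c5.png

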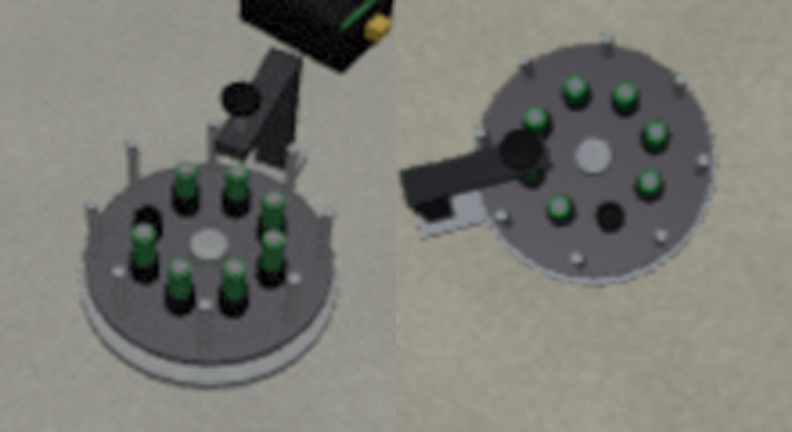

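The view is clear now. All eight pegs show in the top crop, at (606,38), (681,80), (704,159), (661,235), (576,257), (502,214), (482,131) and (526,64), with the empty cup at (610,216).

```bash
python3 - <<'E'
from h import *
T=lambda u,v:(185+(u-396+.5)/3.6-.5,156+(v+.5)/3.6-.5);S=lambda u,v:(200+(u+.5)/3.6-.5,130+(v+.5)/3.6-.5)
for n,f,L,e in(("top",T,[(606,38),(681,80),(704,159),(661,235),(576,257),(502,214),(482,131),(526,64)],(610,216)),("scene",S,[(133,146),(92,208),(118,271),(205,303),(295,278),(328,212),(293,152),(212,130)],(148,213))):
    A=np.array([ray(n,f(*p),.098)[:2] for p in L]);x=np.linalg.lstsq(np.c_[2*A,np.ones(8)],(A**2).sum(1),rcond=None)[0];c=x[:2]
    a=np.degrees(np.arctan2(*(A-c).T[::-1]));q=ray(n,f(*e),.058)[:2]-c
    print(n,c,np.sqrt(x[2]+c@c),np.round(a,1),np.degrees(np.angle(np.exp(8j*np.radians(a)).mean()))/8,"cup",np.degrees(np.arctan2(q[1],q[0])))
# beam direction in top: end middles at z .134
p=ray("top",T(404,201),.134);q=ray("top",T(540,160),.134);print("beam",p,q,np.degrees(np.arctan2(*(p-q)[1::-1])))
E
```

```text
top [0.5241716  0.02225766] 0.0916639269318752 [  -5.1  -50.8  -95.  -141.5  172.6  127.9   82.9   39.9] -6.130700765477934 cup -164.52491985848147
scene [0.52945264 0.02250173] 0.09073228289971087 [ 173.6 -140.2  -98.2  -51.2   -4.4   40.7   83.7  129.7] -5.784244340218229 cup -170.1230852493211
beam [0.47192814 0.16900853 0.134     ] [0.50683165 0.06319654 0.134     ] 108.25583079854151
```

```bash
cat >> h.py <<'E'
def parc(a,d,z,r=.093):
    "tool d behind the peg at angle a, tool x along the tangent"
    t=np.radians(a);p=C+r*np.array([np.cos(t),np.sin(t)])-d*np.array([-np.sin(t),np.cos(t)])
    return rel(p[0],p[1],z,a)
E
python3 -c "
from h import *
print(parc(-96.1,.028,.171),parc(-96.1,.028,.1))"
```

```text
[ 1.0500e-01  1.1790e-01  5.0000e-04 -1.5047e+00] [ 0.1048  0.1178  0.0715 -1.5047]
```

Careful with the scale: shifts go in cm and turns go in units of 0.05 rad. That gives: 0.118 m is 11.8, 0.105 m is 10.5, 1.637 rad is 32.74.

Request:
run_rows:
  increments: [3, 3, 0, 3, 0, 6, 6, 0, 6, 0, 9, 9, 0, 9, 0, 10.5, 11.8, 0, 12, 0, 10.5, 11.8, 0, 18, 0, 10.5, 11.8, 0, 21, 0, 10.5, 11.8, 0, 24, 0, 10.5, 11.8, 0, 27, 0, 10.5, 11.8, 0, 30, 0, 10.5, 11.8, 0, 32.74, 0, 10.5, 11.8, 3, 32.74, 0, 10.5, 11.8, 6, 32.74, 0, 10.5, 11.8, 6, 32.74, 0]
  force: 20

```text
time: 9.8
position: [0.4888, -0.0625, 0.1075]
tool_rot: [3.136, -0.159, -0.01]
ft_force: [-0.7, -0.7, 0.4]
grip_width: 0.006
grip_force: 0.0
```

```bash
python3 -c "
from h import *
print(parc(-96.1,.028,.084),parc(-96.1,.017,.084));print(get_state()['joint_positions'])"
```

```text
[-0.      0.0028  0.0235  0.0049] [0.011  0.0029 0.0235 0.0049]
[-0.40875364  0.08276022  0.50466809  1.98528219 -0.04342745  1.0906612
 -1.55752979]
```

Scaled: 0.0235 m is 2.35, 0.016 m is 1.6, 0.005 rad is 0.1.

Request:
run_rows:
  increments: [0, 0.3, 0.8, 0.1, 0, 0, 0.3, 1.6, 0.1, 0, 0, 0.3, 2.35, 0.1, 0, 0.4, 0.3, 2.35, 0.1, 0, 0.8, 0.3, 2.35, 0.1, 0, 1.1, 0.3, 2.35, 0.1, 0, 1.1, 0.3, 2.35, 0.1, 0]

```text
time: 10.5
position: [0.502, -0.0672, 0.0879]
tool_rot: [-3.137, 0.17, -0.0]
ft_force: [-0.3, 0.5, 0.7]
grip_width: 0.007
grip_force: 0.3
```

```bash
python3 -c "
from h import *
for a in(-96,-95,-94,-93,-92):print(a,parc(a,.0145,.084))"
```

```text
-96 [-0.0002 -0.0004  0.0039 -0.0033]
-95 [ 0.0015 -0.0002  0.0039 -0.0208]
-94 [ 0.0031  0.      0.0039 -0.0382]
-93 [ 0.0047  0.0002  0.0039 -0.0557]
-92 [ 0.0064  0.0004  0.0039 -0.0731]
```

Request:
run_rows:
  increments: [0, 0, 0, 0, 0, 0, 0, 0, 0, 0]

```text
time: 10.7
position: [0.5017, -0.0672, 0.0877]
tool_rot: [-3.137, 0.17, -0.001]
ft_force: [-0.2, 0.2, 1.1]
grip_width: 0.005
grip_force: 0.1
```

Request:
run_rows:
  increments: [0.1, 0, 0, -0.2, 0, 0.2, 0, 0, -0.4, 0, 0.3, 0, 0, -0.6, 0, 0.3, 0, 0, -0.6, 0]

```text
time: 11.1
position: [0.5028, -0.0675, 0.0874]
tool_rot: [-3.139, 0.122, 0.006]
ft_force: [-6.9, -0.3, 5.4]
grip_width: 0.007
grip_force: 3.2
```

Scaled: -0.003 m is -0.3, -0.0015 m is -0.15.

Request:
run_rows:
  increments: [0, 0, -0.15, 0, 0, 0, 0, -0.3, 0, 0, 0, 0, -0.3, 0, 0]

```text
time: 11.4
position: [0.5027, -0.0674, 0.0896]
tool_rot: [-3.139, 0.122, 0.006]
ft_force: [-5.9, 1.5, -3.1]
grip_width: 0.007
grip_force: 2.8
```

```bash
python3 -c "
from h import *
s=get_state();print(s['torque'],s['joint_torque'])"
```

```text
[0.157464   1.42264431 0.03880947] [ 9.89733171e-02 -3.31149781e+01  2.40348570e+00 -3.23238659e+01
 -2.04913435e-02 -2.04818062e+00 -2.10793375e-02]
```

Fz was only friction. I'll keep pushing in 1 mm steps.

Scaled: 0.001 m is 0.1, 0.0005 m is 0.05.

Request:
run_rows:
  increments: [0.05, 0, 0, 0, 0, 0.1, 0, 0, 0, 0, 0.1, 0, 0, 0, 0]

```text
time: 11.7
position: [0.503, -0.0675, 0.0895]
tool_rot: [-3.139, 0.123, 0.009]
ft_force: [-7.3, 0.5, -0.9]
grip_width: 0.005
grip_force: 3.9
```

```bash
python3 -c "
from h import *
s=get_state();print(parc(-96,.0145,.0896))"
```

```text
[-0.0012 -0.0006 -0.0001  0.0267]
```

Scaled: 0.001 m is 0.1, -0.0005 m is -0.05.

Request:
run_rows:
  increments: [0.05, 0, -0.05, 0, 0, 0.1, 0, -0.05, 0, 0, 0.1, 0, -0.05, 0, 0]

```text
time: 12.0
position: [0.5031, -0.0675, 0.0896]
tool_rot: [-3.139, 0.122, 0.012]
ft_force: [-8.6, 0.4, -1.2]
grip_width: 0.009
grip_force: 4.5
```

Request:
run_rows:
  increments: [0.05, 0, -0.03, 0, 0, 0.1, 0, -0.05, 0, 0, 0.15, 0, -0.05, 0, 0, 0.2, 0, -0.05, 0, 0, 0.2, 0, -0.05, 0, 0]

```text
time: 12.5
position: [0.5034, -0.0675, 0.0896]
tool_rot: [-3.139, 0.122, 0.017]
ft_force: [-11.1, 1.6, -0.1]
grip_width: 0.006
grip_force: 6.1
```

```bash
python3 - <<'E'
from h import *
b=vision.get_image("top")[:,:,::-1].copy();a=vision.get_image("scene")[:,:,::-1].copy();cv2.imwrite("pics/t6.png",b);cv2.imwrite("pics/s6.png",a)
now=np.hstack([cv2.resize(a[130:250,200:310],(396,432),interpolation=2),cv2.resize(b[156:276,185:295],(396,432),interpolation=2)])
old=cv2.imread("pics/c5.png");now=cv2.imdecode(cv2.imencode(".png",now)[1],1)
def cen(im,p,w=11):
    x,y=p;g=cv2.cvtColor(im,6)[y-w:y+w+1,x-w:x+w+1].astype(float);g=np.clip(g-np.percentile(g,70),0,None);Y,X=np.mgrid[-w:w+1,-w:w+1];return np.round([x+(g*X).sum()/g.sum(),y+(g*Y).sum()/g.sum()],1)
for p in[(606,38),(681,80),(704,159),(661,235),(576,257),(502,214),(526,64),(118,271),(205,303),(295,278),(328,212),(536,117),(576,87),(624,92),(273,237),(273,199),(233,266)]:
    o,n=cen(old,p),cen(now,p);print(p,o,n-o)
E
```

```text
(606, 38) [606.3  30. ] [ 0.  -0.1]
(681, 80) [688.3  74.9] [-12.8  13.5]
(704, 159) [709.  158.9] [2.3 0.7]
(661, 235) [661.1 234.3] [8.7 3.8]
(576, 257) [575.6 257.1] [1.3 0.2]
(502, 214) [499.  215.4] [0.4 0.7]
(526, 64) [521.7  56.7] [ 0.6 -0.3]
(118, 271) [118.1 271. ] [2.  1.3]
(205, 303) [204.8 303.8] [1. 0.]
(295, 278) [294.3 277.6] [ 0.5 -0.9]
(328, 212) [325.5 206.6] [-1.1 -1. ]
(536, 117) [534.7 115.7] [-1.   0.2]
(576, 87) [575.2  84.1] [-1.   0.5]
(624, 92) [624.9  90.8] [-0.4 -0.6]
(273, 237) [273.1 237. ] [ 1.  -0.4]
(273, 199) [273.1 197. ] [ 0.  -0.4]
(233, 266) [234.5 266.2] [ 0.7 -0.6]
```

Request:
run_rows:
  increments: [0.05, 0, 0, 0, 0, 0.1, 0, 0, 0, 0, 0.15, 0, 0, 0, 0, 0.15, 0, 0, 0, 0]

```text
time: 13.0
position: [0.5106, -0.068, 0.0916]
tool_rot: [3.139, -0.123, 0.002]
ft_force: [-1.5, -0.0, -1.4]
grip_width: 0.005
grip_force: 0.8
```

It has left the notch. Now I'll follow the peg round to the next click.

```bash
python3 -c "
from h import *
C[:]=[.5275,.0245]
for a in(-92,-90,-87,-84,-81,-78,-75,-72,-69):print(a,parc(a,.0145,.087))"
```

```text
-92 [-0.0008 -0.      0.0046 -0.0432]
-90 [ 0.0024  0.0003  0.0046 -0.0781]
-87 [ 0.0074  0.0005  0.0046 -0.1304]
-84 [ 0.0123  0.0005  0.0046 -0.1828]
-81 [ 1.720e-02  2.000e-04  4.600e-03 -2.351e-01]
-78 [ 0.0221 -0.0003  0.0046 -0.2875]
-75 [ 0.027  -0.0011  0.0046 -0.3399]
-72 [ 0.0318 -0.0021  0.0046 -0.3922]
-69 [ 0.0365 -0.0034  0.0046 -0.4446]
```

Request:
run_rows:
  increments: [0.24, 0, 0.15, -0.6, 0, 0.5, 0, 0.3, -1.2, 0, 0.74, 0, 0.45, -1.8, 0, 1, 0, 0.46, -2.6, 0, 1.23, 0, 0.46, -3.2, 0, 1.5, 0, 0.46, -3.9, 0, 1.72, 0, 0.46, -4.7, 0, 2, 0, 0.46, -5.2, 0, 2.21, -0.03, 0.46, -5.74, 0, 2.45, -0.06, 0.46, -6.2, 0, 2.7, -0.11, 0.46, -6.8, 0]

```text
time: 14.1
position: [0.5376, -0.0693, 0.0873]
tool_rot: [3.114, 0.412, 0.001]
ft_force: [-1.4, 0.2, 0.5]
grip_width: 0.006
grip_force: 0.6
```

```bash
python3 -c "
from h import *
for a in(-75,-72,-69,-66,-63,-61,-59,-57,-55,-53,-51):print(a,parc(a,.0145,.087))"
```

```text
-75 [-0.0015 -0.0003  0.0003  0.0015]
-72 [ 0.0034  0.0003  0.0003 -0.0508]
-69 [ 0.0083  0.0007  0.0003 -0.1032]
-66 [ 0.0133  0.0008  0.0003 -0.1555]
-63 [ 0.0182  0.0007  0.0003 -0.2079]
-61 [ 0.0215  0.0004  0.0003 -0.2428]
-59 [ 2.470e-02  1.000e-04  3.000e-04 -2.777e-01]
-57 [ 2.800e-02 -4.000e-04  3.000e-04 -3.126e-01]
-55 [ 3.120e-02 -9.000e-04  3.000e-04 -3.475e-01]
-53 [ 3.440e-02 -1.600e-03  3.000e-04 -3.824e-01]
-51 [ 3.760e-02 -2.400e-03  3.000e-04 -4.173e-01]
```

Scaled: 0.0247 m is 2.47, 0.0232 m is 2.32, -0.278 rad is -5.56.

Request:
run_rows:
  increments: [0.1, 0, 0, -0.3, 0, 0.34, 0.03, 0, -1, 0, 0.58, 0.05, 0, -1.54, 0, 0.83, 0.07, 0, -2.06, 0, 1.1, 0.08, 0, -2.6, 0, 1.33, 0.08, 0, -3.1, 0, 1.58, 0.08, 0, -3.6, 0, 1.82, 0.07, 0, -4.16, 0, 2, 0.06, 0, -4.5, 0, 2.15, 0.04, 0, -4.86, 0, 2.32, 0.03, 0, -5.2, 0, 2.47, 0.01, 0, -5.56, 0]

```text
time: 15.3
position: [0.5608, -0.0626, 0.0869]
tool_rot: [-3.027, -0.84, 0.0]
ft_force: [-1.1, -0.6, 0.3]
grip_width: 0.005
grip_force: 0.6
```

```bash
python3 -c "
from h import *
for a in(-60,-59,-58,-57,-56,-55,-54,-53,-52,-51):print(a,parc(a,.0145,.087))"
```

```text
-60 [-0.0013  0.0004 -0.0001  0.0177]
-59 [ 0.0003  0.0007 -0.0001  0.0003]
-58 [ 0.002   0.0009 -0.0001 -0.0172]
-57 [ 0.0036  0.0011 -0.0001 -0.0346]
-56 [ 0.0052  0.0013 -0.0001 -0.0521]
-55 [ 0.0069  0.0014 -0.0001 -0.0695]
-54 [ 0.0085  0.0016 -0.0001 -0.087 ]
-53 [ 1.010e-02  1.700e-03 -1.000e-04 -1.044e-01]
-52 [ 1.180e-02  1.700e-03 -1.000e-04 -1.219e-01]
-51 [ 1.340e-02  1.800e-03 -1.000e-04 -1.393e-01]
```

Scaled: 0.0056 m is 0.56, 0.0046 m is 0.46, -0.055 rad is -1.1.

Request:
run_rows:
  increments: [0.12, 0.05, 0, -0.2, 0, 0.24, 0.07, 0, -0.4, 0, 0.36, 0.1, 0, -0.7, 0, 0.46, 0.12, 0, -0.9, 0, 0.56, 0.13, 0, -1.1, 0]

```text
time: 15.8
position: [0.5663, -0.0608, 0.0868]
tool_rot: [-3.003, -0.922, 0.0]
ft_force: [-0.7, 0.1, 0.1]
grip_width: 0.007
grip_force: 0.4
```

Request:
run_rows:
  increments: [0.1, 0.01, 0, -0.2, 0, 0.18, 0.02, 0, -0.4, 0, 0.18, 0.02, 0, -0.4, 0]

```text
time: 16.1
position: [0.5685, -0.0601, 0.0872]
tool_rot: [2.994, 0.951, 0.002]
ft_force: [-1.5, 0.3, 0.4]
grip_width: 0.002
grip_force: 0.0
```

```bash
python3 - <<'E'
from h import *
b=vision.get_image("top")[:,:,::-1].copy();a=vision.get_image("scene")[:,:,::-1].copy();cv2.imwrite("pics/t7.png",b);cv2.imwrite("pics/s7.png",a)
s=get_state();print(s["ft_force"],s["grip_force"],s["position"]);print(parc(-54,.0145,.087))
now=np.hstack([cv2.resize(a[130:250,200:310],(396,432),interpolation=2),cv2.resize(b[156:276,185:295],(396,432),interpolation=2)])
old=cv2.imread("pics/c5.png")
def cen(im,p,w=8):
    x,y=p;g=cv2.cvtColor(im,6)[y-w:y+w+1,x-w:x+w+1].astype(float);g=np.clip(g-np.percentile(g,75),0,None);Y,X=np.mgrid[-w:w+1,-w:w+1];return np.round([x+(g*X).sum()/g.sum(),y+(g*Y).sum()/g.sum()],1)
for p in[(606,38),(576,257),(502,214),(295,278),(328,212),(205,303),(536,117),(576,87),(624,92),(655,131),(559,208),(273,233),(273,195),(233,266)]:
    o,n=cen(old,p),cen(now,p);print(p,n-o)
E
```

```text
[ 0.38349795 -0.96434498  0.35511249] 0.0 [ 0.56831675 -0.06016518  0.08715571]
[ 0.0009 -0.0001  0.0002 -0.0136]
(606, 38) [-5.2  3. ]
(576, 257) [-5.7 -1.7]
(502, 214) [-3.1 -5.7]
(295, 278) [-4.6  3.5]
(328, 212) [-1.4  0.7]
(205, 303) [ 5.  -7.1]
(536, 117) [ 1.6 -4.2]
(576, 87) [ 4.  -0.8]
(624, 92) [-6.5 -4.9]
(655, 131) [6.2 3.5]
(559, 208) [-4.  -2.3]
(273, 233) [-0.2  2.3]
(273, 195) [1.6 1.3]
(233, 266) [-2.3  2.2]
```

Request:
run_rows:
  increments: [0, 0, 0, 0, 0, 0, 0, 0, 0, 0]

```text
time: 16.4
position: [0.568, -0.0602, 0.087]
tool_rot: [2.994, 0.95, 0.0]
ft_force: [-0.0, -0.5, 0.3]
grip_width: 0.003
grip_force: 0.0
```

```bash
cat > pk.py <<'E'
from h import *
def look(tag):
    b=vision.get_image("top")[:,:,::-1].copy();a=vision.get_image("scene")[:,:,::-1].copy();cv2.imwrite(f"pics/t{tag}.png",b);cv2.imwrite(f"pics/s{tag}.png",a)
    return np.hstack([cv2.resize(a[130:250,200:310],(396,432),interpolation=2),cv2.resize(b[156:276,185:295],(396,432),interpolation=2)])
def cen(im,p,w=14):
    x,y=p;g=cv2.GaussianBlur(cv2.cvtColor(im,6),(0,0),2)[y-w:y+w+1,x-w:x+w+1].astype(float)
    j,i=np.unravel_index(g.argmax(),g.shape);return np.array([x-w+i,y-w+j])
E
python3 - <<'E'
from pk import *
now=look(8);old=cv2.imread("pics/c5.png")
for p in[(576,257),(502,214),(661,235),(295,278),(536,117),(576,87),(559,208),(273,233),(273,195),(233,266)]:
    w=14 if p in[(576,257),(502,214),(661,235),(295,278)] else 9
    print(p,cen(old,p,w),cen(now,p,w)-cen(old,p,w))
E
```

```text
(576, 257) [575 257] [0 0]
(502, 214) [488 228] [0 0]
(661, 235) [661 234] [  8 -13]
(295, 278) [294 278] [ 0 -1]
(536, 117) [534 115] [ 0 -2]
(576, 87) [574  83] [1 0]
(559, 208) [558 204] [1 1]
(273, 233) [272 236] [1 0]
(273, 195) [273 197] [ 1 -3]
(233, 266) [234 265] [0 2]
```

The pegs match the earlier click picture shifted by exactly 45°, with zero contact force, so it has clicked in. I'll retreat backwards and up, then go over the cap.

Request:
run_rows:
  increments: [-0.4, 0, 0, 0, 0, -0.8, 0, 0, 0, 0, -1.2, 0, 0, 0, 0, -1.2, 0, -4, 0, 0, -1.2, 0, -8, 0, 0, -1.2, 0, -12, 0, 0, -1.2, 0, -12, 0, 0]

```text
time: 17.2
position: [0.5615, -0.0679, 0.2133]
tool_rot: [2.992, 0.949, 0.017]
ft_force: [1.1, 0.5, -0.1]
grip_width: -0.001
grip_force: 0.0
```

```bash
python3 - <<'E'
from pk import *
s=get_state();print(s["position"],rel(.5105,.0768,.19,-55))
E
```

```text
[ 0.56145603 -0.0679365   0.21332541] [ 0.0416 -0.1478  0.0228  0.0033]
```

Scaled: 0.0416 m is 4.16, -0.148 m is -14.8.

Request:
run_rows:
  increments: [1.2, -3.7, 0, 0, 0, 2.2, -7.5, 0, 0, 0, 3.2, -11, 0, 0, 0, 4.16, -14.8, 0, 0, 0, 4.16, -14.8, 0, 0, 0, 4.16, -14.8, 2, 0, 0, 4.16, -14.8, 2, 0, 0]

```text
time: 17.9
position: [0.5049, 0.077, 0.1845]
tool_rot: [2.994, 0.951, -0.007]
ft_force: [-0.7, -0.3, -0.1]
grip_width: 0.004
grip_force: 0.0
```

```bash
python3 - <<'E'
from pk import *
now=look(9);old=cv2.imread("pics/c5.png")
for p in[(576,257),(661,235),(704,159),(295,278),(205,303),(118,271),(233,266),(273,233)]:print(p,cen(now,p,9)-cen(old,p,9))
now[:,:396];cv2.imwrite("pics/c9.png",now)
s=get_state();print(s["position"],s["ft_force"],rel(.5105,.0768,.174,-55))
E
```

```text
(576, 257) [10 -9]
(661, 235) [0 0]
(704, 159) [0 0]
(295, 278) [ 0 -1]
(205, 303) [0 0]
(118, 271) [1 0]
(233, 266) [-1  2]
(273, 233) [0 0]
[0.50639694 0.07694645 0.18659389] [-0.29362202  0.97886786 -0.04662742] [0.0033 0.0025 0.0126 0.0029]
```

View pics/c9.png

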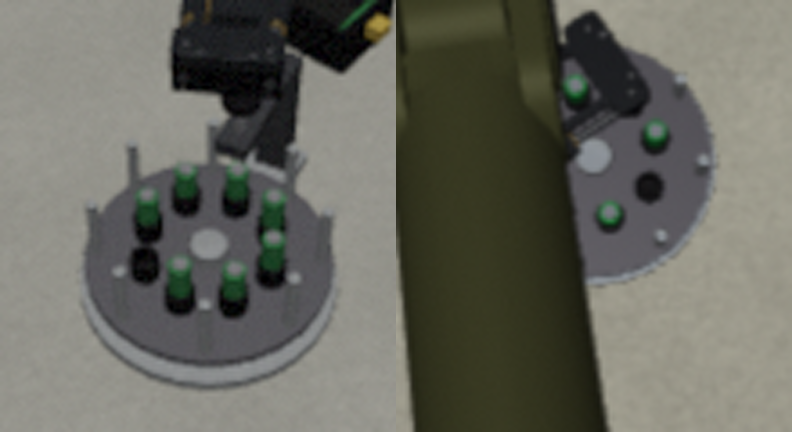

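The empty cup is now at top crop (649,187), about 135° anticlockwise of the probe, and the tool sits over the cap. Now I'll centre and descend.

Request:
run_rows:
  increments: [0, 0, 0, 0, 0, 0, 0, 0.4, 0, 0, 0, 0, 0.8, 0, 0, 0, 0, 1, 0, 0, 0, 0, 1, 0, 0]

```text
time: 18.5
position: [0.5065, 0.0777, 0.1765]
tool_rot: [-2.994, -0.95, 0.001]
ft_force: [-0.3, 0.9, 0.3]
grip_width: 0.006
grip_force: 0.0
```

```bash
python3 -c "
from h import *
print(rel(.5105,.0768,.174,-55))"
```

```text
[0.0028 0.0031 0.0025 0.0039]
```

Request:
run_rows:
  increments: [0.28, 0.3, 0, 0, 0, 0.28, 0.3, 0.2, 0, 0, 0.28, 0.3, 0.4, 0, 0, 0.28, 0.3, 0.6, 0, 0, 0.28, 0.3, 0.8, 0, 0, 0.28, 0.3, 0.95, 0, 0, 0.28, 0.3, 1.1, 0, 0, 0.28, 0.3, 1.1, 0, 0, 0.28, 0.3, 1.1, 0, 0]

```text
time: 19.4
position: [0.5109, 0.077, 0.1661]
tool_rot: [2.994, 0.951, 0.001]
ft_force: [1.1, -0.1, 2.7]
grip_width: 0.003
grip_force: 1.4
```

Request:
run_rows:
  increments: [0, 0, 0.1, 0, 0, 0, 0, 0.2, 0, 0, 0, 0, 0.2, 0, 0]

```text
time: 19.7
position: [0.5109, 0.077, 0.1639]
tool_rot: [2.994, 0.951, 0.001]
ft_force: [-0.1, -0.6, 2.9]
grip_width: 0.003
grip_force: 1.5
```

Request:
run_rows:
  increments: [0, 0, 0.1, 0, 0, 0, 0, 0.2, 0, 0, 0, 0, 0.2, 0, 0]

```text
time: 20.0
position: [0.5109, 0.077, 0.1619]
tool_rot: [2.994, 0.951, 0.001]
ft_force: [1.3, -0.8, 2.7]
grip_width: 0.006
grip_force: 1.6
```

Request:
run_rows:
  increments: [0, 0, 0.1, 0, 0, 0, 0, 0.15, 0, 0, 0, 0, 0.15, 0, 0]

```text
time: 20.3
position: [0.5109, 0.077, 0.1604]
tool_rot: [2.994, 0.951, 0.0]
ft_force: [0.0, 0.3, 2.9]
grip_width: 0.006
grip_force: 1.6
```

Request:
run_rows:
  increments: [0, 0, 0.1, 0, 0, 0, 0, 0.15, 0, 0, 0, 0, 0.15, 0, 0]

```text
time: 20.6
position: [0.5109, 0.077, 0.159]
tool_rot: [2.994, 0.951, 0.001]
ft_force: [1.4, -0.8, 2.7]
grip_width: 0.006
grip_force: 1.7
```

Request:
run_rows:
  increments: [0, 0, 0.1, 0, 0, 0, 0, 0.15, 0, 0, 0, 0, 0.15, 0, 0]

```text
time: 20.9
position: [0.5109, 0.077, 0.1575]
tool_rot: [2.994, 0.951, 0.0]
ft_force: [2.2, -0.5, 3.8]
grip_width: 0.006
grip_force: 1.7
```

Scaled: 0.001 m is 0.1.

Request:
run_rows:
  increments: [0, 0, 0.1, 0, 0, 0, 0, 0.1, 0, 0, 0, 0, 0.1, 0, 0]

```text
time: 21.2
position: [0.5109, 0.077, 0.1567]
tool_rot: [-2.994, -0.951, -0.001]
ft_force: [-0.4, -0.4, 5.6]
grip_width: 0.004
grip_force: 2.5
```

Scaled: 0.0015 m is 0.15, 0.0007 m is 0.07.

Request:
run_rows:
  increments: [0, 0, 0.07, 0, 0, 0, 0, 0.15, 0, 0, 0, 0, 0.15, 0, 0]

```text
time: 21.5
position: [0.5109, 0.077, 0.1556]
tool_rot: [-2.994, -0.951, -0.001]
ft_force: [-0.1, -1.2, 7.7]
grip_width: 0.007
grip_force: 3.8
```

Request:
run_rows:
  increments: [0, 0, 0.06, 0, 0, 0, 0, 0.12, 0, 0, 0, 0, 0.18, 0, 0, 0, 0, 0.24, 0, 0, 0, 0, 0.24, 0, 0]

```text
time: 22.0
position: [0.511, 0.077, 0.154]
tool_rot: [-2.994, -0.95, -0.001]
ft_force: [-2.4, -0.5, 12.1]
grip_width: 0.004
grip_force: 6.0
```

Request:
run_rows:
  increments: [0, 0, 0, 0, 0, 0, 0, 0, 0, 0]

```text
time: 22.2
position: [0.511, 0.077, 0.1541]
tool_rot: [-2.994, -0.95, -0.001]
ft_force: [-2.1, -0.6, 11.5]
grip_width: 0.006
grip_force: 5.9
```

Scaled: 0.0008 m is 0.08, 0.0004 m is 0.04.

Request:
run_rows:
  increments: [0, 0, 0.04, 0, 0, 0, 0, 0.08, 0, 0, 0, 0, 0.08, 0, 0, 0, 0, 0.08, 0, 0, 0, 0, 0.08, 0, 0, 0, 0, 0.08, 0, 0, 0, 0, 0.08, 0, 0, 0, 0, 0.08, 0, 0, 0, 0, 0.08, 0, 0, 0, 0, 0.08, 0, 0, 0, 0, 0.08, 0, 0, 0, 0, 0.08, 0, 0, 0, 0, 0.08, 0, 0]

```text
time: 23.5
position: [0.511, 0.077, 0.1535]
tool_rot: [-2.994, -0.95, -0.002]
ft_force: [-4.4, -1.8, 13.3]
grip_width: 0.006
grip_force: 6.6
```

Scaled: 0.14 m is 14, -0.1 m is -10.

Request:
run_rows:
  increments: [0, 0, -0.2, 0, 0, 0, 0, -0.5, 0, 0, 0, 0, -0.9, 0, 0, 0, 0, -1.3, 0, 0, 0, 0, -1.7, 0, 0, 0, 0, -2.1, 0, 0, 0, 0, -2.6, 0, 0, 0, 0, -4, 0, 0, 0, 0, -7, 0, 0, 0, 0, -10, 0, 0, -4, 14, -10, 0, 0, -4, 14, -10, 0, 0, -4, 14, -10, 0, 0, -4, 14, -10, 0, 0, -4, 14, -10, 0, 0, -4, 14, -10, 0, 0, -4, 14, -10, 0, 0]

```text
time: 25.2
position: [0.5586, -0.0584, 0.2518]
tool_rot: [-2.992, -0.955, 0.0]
ft_force: [-0.8, 0.8, 0.4]
grip_width: 0.004
grip_force: 0.0
```

```bash
python3 - <<'E'
from pk import *
now=look(10);old=cv2.imread("pics/c5.png");cv2.imwrite("pics/c10.png",now)
for p in[(240,98),(576,257),(661,235),(704,159),(502,214),(295,278),(205,303),(118,271),(233,266),(273,233)]:print(p,cen(now,p,9)-cen(old,p,9))
E
```

```text
(240, 98) [  1 -11]
(576, 257) [1 0]
(661, 235) [ 9 -5]
(704, 159) [ 5 -9]
(502, 214) [0 0]
(295, 278) [ 0 -1]
(205, 303) [0 0]
(118, 271) [1 0]
(233, 266) [0 2]
(273, 233) [1 0]
```

View pics/c10.png

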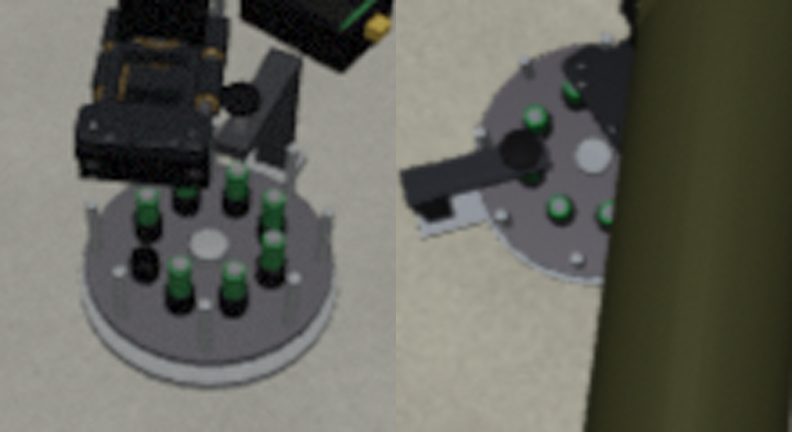

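The cap is back up at scene crop (240,98), the carousel sits in its click with the empty cup at (145,265), and the arm is clear. I'm handing it in.

```bash
python3 -c "
from bench import ctrl, vision, get_state
print(ctrl.close_job())"
```

```text
the job is handed in; nothing more can be done
None
```

The third cell clicked in under the probe, got about 9.5 N for just over a second, and the cap came back up; a first try at leaving the middle click failed and reached about 17 N combined (12 N sideways), before about 12 N freed it, under the 20 N forcing limit.

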